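# Jack up the front of a tilting drawing board and hold it

### The arm

A 6-joint arm with a two-finger parallel gripper is mounted at the origin on the work surface. World frame = base frame: x ahead of the robot, y to its left, z up, the work surface at z = 0. Lengths are in m, angles in degrees, forces in N, time in s.
With the tool pointing down it reaches from about 0.3 to 0.75 m from the base axis. Payload 8.5 kg.
Tool frame: the origin (TCP) lies between the finger pads; the fingertips stand 8 mm ahead of it and the grasp point (between the pads) lies 11 mm behind it; y points along the fingers, z is the direction in which the jaws open and shut, and the axes are right-handed (so a half turn about y gives the same grasp; the last joint's range is limited). The gripper opens to 85 mm and grips with 20 to 120 N. Pads are 22 mm wide; open, the fingers measure 114 mm over their backs; the gripper's body (76 mm by 85 mm) begins 54 mm behind the grasp point. The pads swing forward as they close: fully open they stand 13 mm farther back than shut.
Start: joints at [-85.273, 21.807, 74.336, -0, 83.858, -12.336], TCP at [0.161, -0.526, 0.206] pointing down, gripper open.
Joint ranges: [-178.18, 178.18], [-50.72, 133.34], [12.68, 142.11], [-81.47, 261.47], [9.98, 163.14], [-165.26, 165.26]. Speed limits (degrees/s): [136.94, 136.94, 180, 180, 180, 180].

### API

Orientations are given as a 3x3 rotation matrix whose columns are the frame's x, y, z axes.
In Python, from rig import env, get_image gives the robot as it stands.
- The arm moves only by the tool move_arm, never from a script. Its argument "targets" is one flat list of numbers, 6 for each row, row after row: the shift along the tool's x, y, z in mm, then the turn, a rotation vector about the tool's x, y, z in rad. A call has exactly 5 rows; each row shifts and turns the commanded pose from where the row before left it, along the tool's axes as they then stand; what a row does not reach is not made up. A row lasts 1/8 s, in which the tool goes at most 62.5 mm and 10.7 degrees, less where a joint would pass 70% of its speed; a pose out of reach is approached as far as the arm can. A call is refused whole if a number of a shift passes 62.5 or a number of a turn 0.188, either way. A call with a gripper value outside its range is refused whole. "hand" is the opening, from -1 (shut) to 1 (fully open), so that 0 is half open, set as the call begins (left out, the last holds). The fingers move at their own pace and stop on an object; "squeeze" is the grip in N (left out, the last holds). Time passes only in rows, so rows that do not move let the fingers close, or fill a call up. It gives the time, the measured TCP pose, the force and the opening at its end, in the units of the state.
- env.observe(): the state, without advancing time (a new reading comes with each control period).
- get_image(name): name is "scene" or "top"; returns a dict with "pixels" (420x560x3 uint8, red, green, blue), "z_map" (420x560 float32, m along the optical axis (not along the pixel's ray), 0 where there is no reading), "intrinsics" (3x3 intrinsics, pixels), "R" (3x3) and "t" (3): a world point X has camera coordinates R X + t. Camera axes: x right, y down, z forward; pixel columns grow to the right and rows downward; lengths in m; the calibration is good to about 2 mm. A picture is of the moment at which its call begins.
- env.close_job(): hands the job in, once; it reports no verdict.
The state is a dict: "time_s": time; "q": joint angles; "qvel": joint speeds; "joint_efforts": joint torques, N m; "position": TCP position; "tool_rot": TCP orientation; "ft_force": force on the tool from outside, world axes, zero at the start; "wrist_torque": the same for the moment, N m; "grip_width": finger opening in m.
Only numpy, scipy, OpenCV 4.12 (cv2) and the standard library are available. Lean on these libraries where they do the work, as an engineer would, in place of code of your own. Each camera call takes 0.05 s, during which the arm holds its last target.

### The job

Set the small toe jack on the table with its saddle centred under the marked lift point on the drawing board's front edge and let go of it, without having lifted the board. Then work the handle: one full trial stroke, all the way down so that the board rises and all the way back up so that it lies down again, then press the handle fully down a second time and finish while holding it down, with the board raised by the jack alone. Do not push or lift the board yourself, and leave the other things on the table where they are.

Things in the scene. Friction and masses are not known exactly. Their poses are not given: they have to be found in the camera images.
- jack: Grey steel toe jack, loose, 0.8 kg. Origin: underside, below the middle of its post; x points to the toe (which goes under the board), z up. Base plate from x = -130 to +85, 70 wide (y), 8 high. The post is an upright block 36 (x) x 40 (y), up to 95 above the table: grasp it from above across its y faces, carry or slide it. Lengths in mm.
- jack_post (a point): The middle of the jack's post, 52 above the jack's underside, axes as the jack; the place to grasp it (40 wide along y). Lengths in mm.
- saddle: The jack's steel toe: a plate 36 wide reaching from the post to x = +75, 12 to 22 above the table, with the saddle on it, a dark steel disc of diameter 32 and 8 high. It has the jack's own origin, and moves only up and down in the jack, driven by the handle. Lengths in mm.
- saddle_top (a point): Centre of the saddle's top face: 56 ahead (+x) of the post's middle, 30 above the table with the handle up, 58 with the handle fully down. Axes as the jack. Lengths in mm.
- handle_pad (a point): Centre of the top face of the rubber press pad at the handle's end (50 along x, 40 along y, 10 thick). Handle pivot: 22 behind (-x) the post's middle, 82 above the table; the pad's centre is 110 along the handle from it and 5 above its line. At rest at jack x = -124, 124 high; fully down x = -132, 70 high. Its x axis points to the pivot. Press from above with shut fingers. Lengths in mm.
- handle (a joint): Handle angle (rad): 0 = up (sloping up 0.35 away from the post), where a spring returns it whenever it is let go; 0.5 = fully down at its stop (0.15 below level). The saddle follows it at 56 mm per rad, both ways: there is no latch. The board weighs 1 to 1.7 kg; with the board's load, about 8 N (7 to 9 N) on the pad holds it down. Lengths in mm.
- board_stand: Fixed stand with hinged drawing board (white, 300 (x) x 460 (y) x 18, underside 37 above the table). Origin: on the table below the middle of the board's front edge; x points to the far hinge (x = 312), y along the edge. Free below between side runners, 30 wide at y = +-215. Plain steel tongues 20 wide stick out 26 in front at y = +-175: not lift points. Lengths in mm.
- lift_shoe: The lift shoe: a steel plate 46 (x) x 40 (y) x 5 on the board's front rail, somewhere within 80 of the middle of the edge, reaching 38 out from the edge; its top is marked by a raised dark ring (diameter 35) with a cross in it. It stays where it is along the rail. Origin as lift_point. Lengths in mm.
- lift_point (a point): Centre of the mark, on the underside of the lift shoe's plate: 37 above the table with the board down, about 57 with the jack fully raised; 15 in front of the board's front edge. Its x axis points squarely to the board, z up. The saddle belongs centred below it; bring the toe in along x, as the gap is only 7 over the saddle. Lengths in mm.
- punch: Bystander: desk hole punch, 130 x 75 x 80 high, origin under its middle. Leave it. Lengths in mm.
- eraser: Bystander: white eraser 55 x 24 x 13 high, origin under its middle. Lengths in mm.
- tape_roll: Bystander: roll of paper tape lying flat, diameter 76, 18 high, origin under its middle. Lengths in mm.
- pencil_cup: Bystander: dark cup, diameter 72, 95 high, with pencils up to 195 high, origin under its middle. Lengths in mm.
- set_square: Bystander: clear set square with legs of 130, 4 thick, lying flat, origin under its middle. Lengths in mm.
- scale_rule: Bystander: aluminium rule 310 x 30 x 4 lying flat, origin under its middle. Lengths in mm.
- sharpener: Bystander: grey desk sharpener 50 x 45 x 45 high, origin under its middle. Lengths in mm.

How it is judged:
By the outcome, as a careful person would: the job done as asked, in the order asked, and still so for the second after the job is handed in, while the arm keeps its last pose, push and grip.
It also fails if it takes over 59 s, if anything falls off the work surface, if the arm or the gripper's body presses on something with over 40 N, if the wrist force passes 120 N, or if a joint passes its speed limit or range.

## Working session

There is one attempt and no reset: what is moved stays moved. The work goes in short steps, Python scripts to look and compute and a tool call to move; the robot and the scene stay as the last step left them, time stands still between calls to the robot, and variables do not carry over. Pictures are saved under pics/ and viewed, and the job is handed in when it is done.

Besides the shell and the picture viewer there is one more tool, called after ">>>" by a JSON object that holds its "name" and its "arguments", one argument or row to a line. move_arm: Moves the arm, as the interface text tells. Its arguments: {"type":"object","properties":{"targets":{"type":"array"},"hand":{"type":"number"},"squeeze":{"type":"number"}},"required":["targets"]}

```bash
ls; mkdir -p pics; cat > h.py <<'E'
import numpy as np, cv2
from rig import env, get_image
def grab(n,tag):
    g=get_image(n); cv2.imwrite(f'pics/{tag}.png',g['pixels'][:,:,::-1]); np.savez(f'pics/{tag}.npz',**g); return g
def load(tag): return dict(np.load(f'pics/{tag}.npz'))
def ray(g,u,v,z):
    K,R,t=g['intrinsics'],g['R'],g['t']; c=-R.T@t; d=R.T@np.linalg.inv(K)@np.array([u,v,1.]); return c+d*(z-c[2])/d[2]
def cloud(g):
    K,R,t=g['intrinsics'],g['R'],g['t']; Z=g['z_map']; v,u=np.mgrid[:Z.shape[0],:Z.shape[1]]
    P=np.stack([(u-K[0,2])/K[0,0]*Z,(v-K[1,2])/K[1,1]*Z,Z],-1); return (P-t)@R
def proj(g,X):
    p=g['intrinsics']@(g['R']@np.array(X)+g['t']); return p[:2]/p[2]
E
python3 - <<'E'
from h import *
for n in('scene','top'):
    g=grab(n,n+'0'); print(n,-g['R'].T@g['t'],g['R'].round(2).tolist(),g['intrinsics'][0])
s=env.observe(); print(s)
E
```

```text
pics
scene [ 1.0907026  -0.34593699  1.208935  ] [[0.54, 0.84, -0.01], [0.72, -0.47, -0.51], [-0.43, 0.26, -0.86]] [435.39441533   0.         284.69478714]
top [0.25950439 0.02204888 1.35791744] [[-0.01, -1.0, -0.0], [-0.98, 0.01, -0.2], [0.2, 0.0, -0.98]] [485.16642553   0.         277.32850449]
{'time_s': 0.1, 'q': array([-8.52749194e+01,  2.18386419e+01,  7.43805810e+01, -7.02051843e-04,
        8.38574326e+01, -1.23349016e+01]), 'qvel': array([ 0.07234893, -0.08607807, -0.13747049,  0.02599887, -0.10411465,
       -0.06337624]), 'joint_efforts': array([ 2.55817518e-03, -4.49222016e+01, -2.31656492e+01, -1.66442373e-04,
        3.66633394e-03,  2.31266534e-05]), 'position': array([ 0.16133222, -0.52549296,  0.20545837]), 'tool_rot': array([[-9.55997782e-01, -1.22349796e-04,  2.93373868e-01],
       [-2.93373766e-01,  1.33234017e-03, -9.55996892e-01],
       [-2.73907764e-04, -9.99999105e-01, -1.30960846e-03]]), 'ft_force': array([ 0.86183967, -0.09091869,  0.98264782]), 'wrist_torque': array([ 0.0133841 , -0.02637213,  0.00308829]), 'grip_width': 0.08512413988339826}
```

View pics/scene0.png

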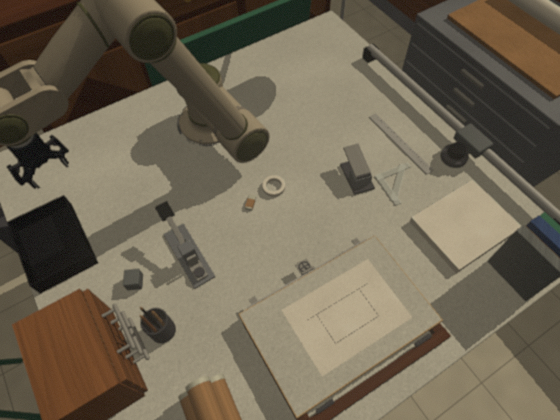

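View pics/top0.png

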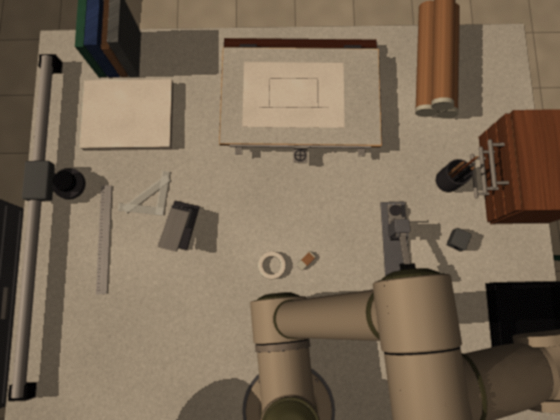

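```bash
python3 - <<'E'
from h import *
a=load('scene0')['pixels'][:,:,::-1];b=load('top0')['pixels'][:,:,::-1]
A=cv2.resize(a[190:300,110:220],(400,400),interpolation=2);B=cv2.resize(b[190:290,365:465],(400,400),interpolation=2)
C=cv2.resize(a[235:315,240:380],(400,229),interpolation=2)
D=cv2.resize(b[130:175,210:390],(400,100),interpolation=2)
o=np.zeros((600,800,3),np.uint8);o[:400,:400]=A;o[:400,400:]=B
o[400:,:400]=C[:200];o[400:500,400:]=D
cv2.imwrite('pics/z0.png',o)
E
```

```text
(no output)
```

View pics/z0.png

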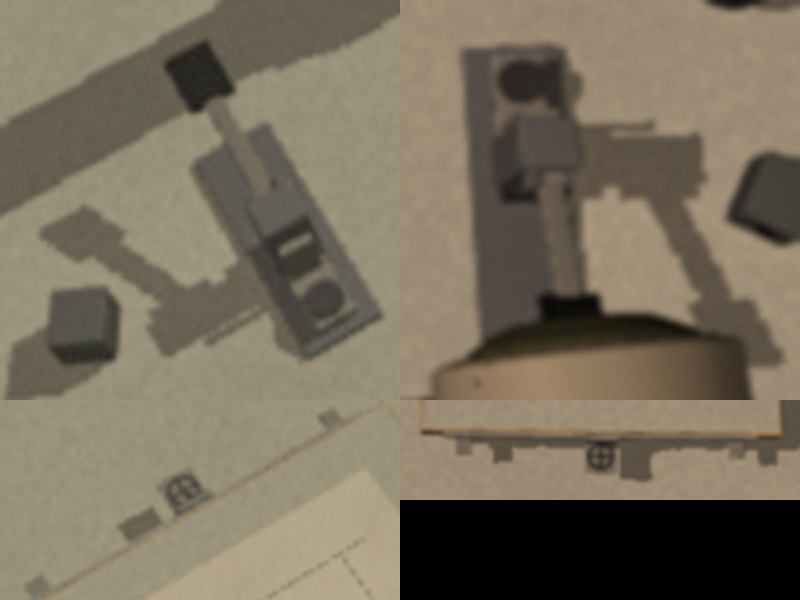

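```bash
python3 - <<'E'
from h import *
s=load('scene0');t=load('top0')
for nm,g,box in(('scene',s,(195,300,140,225)),('top',t,(195,275,375,415))):
    P=cloud(g); v0,v1,u0,u1=box; Q=P[v0:v1,u0:u1]
    m=np.zeros(P.shape[:2],bool)
    z=Q[...,2]; ok=g['z_map'][v0:v1,u0:u1]>0
    for lo,hi in((.005,.012),(.018,.026),(.026,.034),(.088,.1),(.1,.118),(.118,.135)):
        q=Q[ok&(z>lo)&(z<hi)]
        if len(q)>3: print(nm,lo,hi,len(q),q.mean(0).round(4),q[:,:2].min(0).round(4),q[:,:2].max(0).round(4))
    q=Q[ok&(z>.088)&(z<.1)][:,:2].astype(np.float32)
    print('post rect',cv2.minAreaRect(q))
    q=Q[ok&(z>.004)&(z<.034)][:,:2].astype(np.float32)
    print('base rect',cv2.minAreaRect(q))
print('saddle',ray(s,198.8,272,.03),ray(t,395.75,210,.03))
# lift ring  top D scale 2.222, scene C scale 2.857
print('ring',ray(s,240+183/2.857,235+(490-400)/2.857,.042+0.002),ray(t,210+(601-400)/2.222,130+(456-400)/2.222,.044))
E
```

```text
scene 0.005 0.012 681 [ 0.451  -0.3107  0.0076] [ 0.2115 -0.4862] [ 0.5909 -0.1269]
scene 0.018 0.026 125 [ 0.5162 -0.3216  0.0217] [ 0.4374 -0.4702] [ 0.5512 -0.2891]
scene 0.026 0.034 113 [ 0.5198 -0.3204  0.0293] [ 0.4348 -0.466 ] [ 0.5513 -0.288 ]
scene 0.088 0.1 251 [ 0.4625 -0.3075  0.0937] [ 0.4027 -0.3273] [ 0.4944 -0.2876]
scene 0.1 0.118 128 [ 0.3836 -0.3081  0.1104] [ 0.347 -0.328] [ 0.424  -0.2882]
scene 0.118 0.135 186 [ 0.3479 -0.3085  0.125 ] [ 0.328  -0.3282] [ 0.3779 -0.2884]
post rect ((0.4485105276107788, -0.30749571323394775), (0.09173165261745453, 0.03969695791602135), 0.07169216126203537)
base rect ((0.4066835045814514, -0.3117116689682007), (0.26935768127441406, 0.3651403486728668), 61.464019775390625)
top 0.005 0.012 634 [ 0.4438 -0.2937  0.0076] [ 0.3506 -0.3482] [ 0.5637 -0.2475]
top 0.018 0.026 99 [ 0.5175 -0.2995  0.0218] [ 0.4452 -0.3222] [ 0.546  -0.2842]
top 0.026 0.034 104 [ 0.5114 -0.3011  0.0295] [ 0.4442 -0.3187] [ 0.5408 -0.2843]
top 0.088 0.1 298 [ 0.4577 -0.3048  0.0935] [ 0.3955 -0.3252] [ 0.4896 -0.284 ]
top 0.1 0.118 141 [ 0.381  -0.3053  0.1103] [ 0.3556 -0.3239] [ 0.4135 -0.2868]
top 0.118 0.135 43 [ 0.3608 -0.303   0.1199] [ 0.3546 -0.3219] [ 0.3703 -0.2874]
post rect ((0.44290176033973694, -0.3057578504085541), (0.09433285146951675, 0.04073474556207657), 1.9567766189575195)
base rect ((0.4609443247318268, -0.30488064885139465), (0.1101955845952034, 0.22384551167488098), 86.85969543457031)
saddle [ 0.53482489 -0.30768989  0.03      ] [ 0.52617973 -0.30628344  0.03      ]
ring [ 0.69163771 -0.04463581  0.044     ] [ 0.68490673 -0.0431937   0.044     ]
```

```bash
python3 - <<'E'
from h import *
s=load('scene0');t=load('top0')
def fit(a):
    a=np.array(a,np.float32); vx,vy,x,y=cv2.fitLine(a,cv2.DIST_HUBER,0,.001,.001).ravel(); 
    return np.degrees(np.arctan2(vy,vx)).round(2),(x.round(4),y.round(4))
for n,g in(('s',s),('t',t)):
    P=cloud(g).reshape(-1,3); ok=g['z_map'].ravel()>0
    Q=P[ok&(P[:,0]>.65)&(P[:,0]<.8)&(abs(P[:,1]+.04)<.3)&(P[:,2]>.050)&(P[:,2]<.06)]
    E=[]
    for y in np.arange(-.25,.16,.01):
        q=Q[abs(Q[:,1]-y)<.005]
        if len(q)>3:
            E.append((q[:,0].min(),y))
    e=np.array(E); print(n,'board front',fit(e),e[:3].round(3).tolist(),e[-3:].round(3).tolist(),'y range',Q[:,1].min(),Q[:,1].max())
    # shoe
    q=P[ok&(P[:,0]>.64)&(P[:,0]<.70)&(abs(P[:,1]+.044)<.05)&(P[:,2]>.038)&(P[:,2]<.05)]
    print('shoe',q.min(0).round(4),q.max(0).round(4),q.mean(0).round(4))
    J=P[ok&(P[:,0]>.34)&(P[:,0]<.56)&(abs(P[:,1]+.30)<.06)&(P[:,2]>.0045)&(P[:,2]<.011)]
    for sgn in(1,-1):
        E=[]
        for x in np.arange(.37,.545,.008):
            q=J[abs(J[:,0]-x)<.004]
            if len(q)>3: E.append((x,(sgn*q[:,1]).max()*sgn))
        print(n,'jack edge',sgn,fit(E),np.array(E)[::5].round(4).tolist())
    for nm,c in(('tape',(.43,.03)),('eraser',(.44,-.05))):
        q=P[ok&(abs(P[:,0]-c[0])<.08)&(abs(P[:,1]-c[1])<.08)&(P[:,2]>.009)&(P[:,2]<.03)]
        print(nm,q.min(0).round(3),q.max(0).round(3))
    pst=P[ok&(P[:,0]>.44)&(P[:,0]<.52)&(abs(P[:,1]+.30)<.06)&(P[:,2]>.09)&(P[:,2]<.1)]
    print('post',pst.min(0),pst.max(0))
E
```

```text
s board front (np.float32(88.42), (np.float32(0.7123), np.float32(-0.041))) [[0.711, -0.25], [0.707, -0.24], [0.709, -0.23]] [[0.716, 0.13], [0.718, 0.14], [0.718, 0.15]] y range -0.2766483427744085 0.18494863374716417
shoe [ 0.6691 -0.0644  0.0383] [ 0.6999 -0.0249  0.0485] [ 0.6846 -0.0454  0.0426]
s jack edge 1 (np.float32(0.6), (np.float32(0.4372), np.float32(-0.2728))) [[0.37, -0.2738], [0.41, -0.2733], [0.45, -0.2732], [0.49, -0.2664], [0.53, -0.2732]]
s jack edge -1 (np.float32(0.5), (np.float32(0.4452), np.float32(-0.3416))) [[0.37, -0.3428], [0.41, -0.3418], [0.45, -0.3419], [0.49, -0.3409], [0.53, -0.3402]]
tape [ 0.35  -0.05   0.009] [0.424 0.076 0.023]
eraser [ 0.36  -0.082  0.009] [0.421 0.03  0.022]
post [ 0.44041756 -0.32729564  0.09003441] [ 0.49396752 -0.28760275  0.09972126]
t board front (np.float32(88.5), (np.float32(0.7079), np.float32(-0.041))) [[0.709, -0.25], [0.702, -0.24], [0.703, -0.23]] [[0.712, 0.13], [0.712, 0.14], [0.714, 0.15]] y range -0.27297752744857795 0.18710568438501257
shoe [ 0.6652 -0.0592  0.0381] [ 0.6996 -0.0218  0.0473] [ 0.6822 -0.0407  0.0418]
t jack edge 1 (np.float32(-2.91), (np.float32(0.4468), np.float32(-0.2556))) [[0.37, -0.2507], [0.41, -0.2441], [0.45, -0.2494], [0.49, -0.2485], [0.53, -0.2561]]
t jack edge -1 (np.float32(-2.94), (np.float32(0.4548), np.float32(-0.3254))) [[0.37, -0.312], [0.41, -0.319], [0.45, -0.3384], [0.49, -0.2875], [0.53, -0.3388]]
tape [ 0.351 -0.048  0.009] [0.504 0.105 0.024]
eraser [ 0.362 -0.079  0.009] [0.416 0.029 0.022]
post [ 0.44111294 -0.32515846  0.09004783] [ 0.48962613 -0.28398541  0.09921044]
```

>>> {"name": "move_arm", "arguments": {
  "targets": [0, 0, 0, 0, 0.1445, 0, 0, 0, 0, 0, 0.1445, 0, -39, 0, -27.5, 0, 0, 0, -39, 0, -27.5, 0, 0, 0, -39, 0, -27.5, 0, 0, 0],
  "hand": 1,
  "squeeze": 40
}}

```text
time_s: 0.72
position: [0.2786, -0.4412, 0.2057]
tool_rot: [[-1.0, -0.0, 0.008], [-0.008, 0.001, -1.0], [0.0, -1.0, -0.001]]
ft_force: [-0.6, -0.0, -0.7]
grip_width: 0.0853
```

>>> {"name": "move_arm", "arguments": {
  "targets": [-39, 0, -27.5, 0, 0, 0, -39, 0, -27.5, 0, 0, 0, -39, 0, -27.5, 0, 0, 0, -39, 0, -27.5, 0, 0, 0, -39, 0, -27.5, 0, 0, 0]
}}

```text
time_s: 1.35
position: [0.4725, -0.3019, 0.2057]
tool_rot: [[-1.0, -0.0, 0.009], [-0.009, 0.0, -1.0], [0.0, -1.0, -0.0]]
ft_force: [-0.2, -0.7, -0.6]
grip_width: 0.0855
```

```bash
cat >> h.py <<'E'
def st(target=None):
    s=env.observe(); R=s['tool_rot']; np.set_printoptions(suppress=True)
    print('t',round(s['time_s'],2),'p',(s['position']*1e3).round(1),'xz yaw(tool x +180)',round(np.degrees(np.arctan2(-R[1,0],-R[0,0])),2),'ycol',R[:,1].round(3),'F',s['ft_force'].round(1),'w',round(s['grip_width']*1e3,1))
    if target is not None: print('tool delta mm',(R.T@(np.array(target)-s['position'])*1e3).round(1))
E
python3 - <<'E'
from h import *
g=grab('top','top1');st([.474,-.306,.049])
E
```

```text
t 1.4 p [ 475.9 -298.5  205.6] xz yaw(tool x +180) 0.7 ycol [ 0.001  0.002 -1.   ] F [-0.3  4.3 -1.4] w 85.2
tool delta mm [  2.2 156.6   7.8]
```

View pics/top1.png

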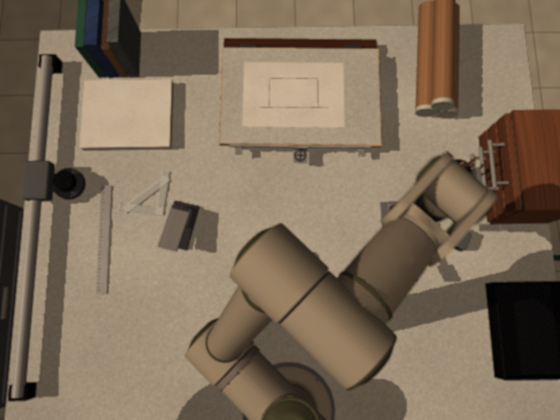

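>>> {"name": "move_arm", "arguments": {
  "targets": [0, 20, 1, 0, 0, 0, 0, 20, 1, 0, 0, 0, 0, 15, 0, 0, 0, 0, 0, 0, 0, 0, 0, 0, 0, 0, 0, 0, 0, 0]
}}

```text
time_s: 2.02
position: [0.4717, -0.3053, 0.1517]
tool_rot: [[-1.0, 0.001, 0.009], [-0.009, -0.001, -1.0], [-0.001, -1.0, 0.001]]
ft_force: [-0.1, -0.3, -0.5]
grip_width: 0.0857
```

```bash
python3 - <<'E'
from h import *
g=grab('scene','s2');st([.474,-.306,.049])
a=g['pixels'][160:310,100:300,::-1];cv2.imwrite('pics/s2z.png',cv2.resize(a,(800,600),interpolation=2))
E
```

```text
t 2.08 p [ 471.7 -305.4  151.8] xz yaw(tool x +180) 0.5 ycol [ 0.001 -0.001 -1.   ] F [ 0.1 -0.1 -0.1] w 85.6
tool delta mm [ -2.2 102.8   0.5]
```

View pics/s2z.png

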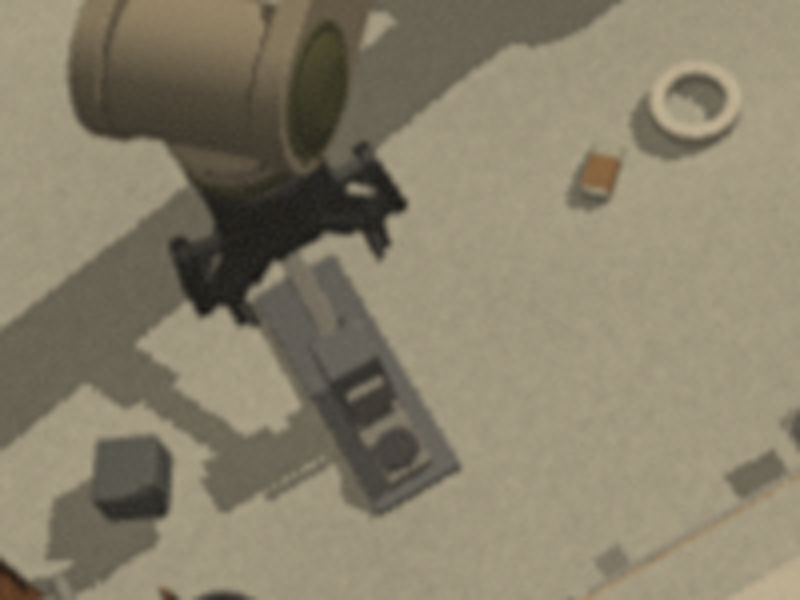

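Gripper straddles the post line with the jack at picture (375,400); eraser at (600,170) and tape at (695,100) are clear. Descend.

>>> {"name": "move_arm", "arguments": {
  "targets": [-2, 25, 0.5, 0, 0, 0, 0, 25, 0, 0, 0, 0, 0, 25, 0, 0, 0, 0, 0, 18, 0, 0, 0, 0, 0, 8, 0, 0, 0, 0]
}}

```text
time_s: 2.7
position: [0.4735, -0.3056, 0.0498]
tool_rot: [[-1.0, -0.0, 0.009], [-0.009, 0.0, -1.0], [0.0, -1.0, -0.0]]
ft_force: [-0.4, -0.0, -0.9]
grip_width: 0.0849
```

>>> {"name": "move_arm", "arguments": {
  "targets": [0, 0, 0, 0, 0, 0, 0, 0, 0, 0, 0, 0, 0, 0, 0, 0, 0, 0, 0, 0, 0, 0, 0, 0, 0, 0, 0, 0, 0, 0],
  "hand": -1,
  "squeeze": 50
}}

```text
time_s: 3.32
position: [0.474, -0.3064, 0.0512]
tool_rot: [[-1.0, 0.002, 0.009], [-0.009, -0.002, -1.0], [-0.002, -1.0, 0.002]]
ft_force: [-0.3, -2.5, 6.3]
grip_width: 0.0389
```

```bash
python3 - <<'E'
from h import *
st()
E
```

```text
t 3.33 p [ 474.  -306.4   51.2] xz yaw(tool x +180) 0.5 ycol [ 0.002 -0.002 -1.   ] F [-0.3 -2.5  6.3] w 38.9
```

>>> {"name": "move_arm", "arguments": {
  "targets": [0, -10, 0, 0, 0, 0, 0, -15, 0, 0, 0, 0, 0, -10, 0, 0, 0, 0, 0, 0, 0, 0, 0, 0, 0, 0, 0, 0, 0, 0]
}}

```text
time_s: 3.95
position: [0.4732, -0.3052, 0.0847]
tool_rot: [[-1.0, -0.001, 0.009], [-0.009, 0.001, -1.0], [0.001, -1.0, -0.001]]
ft_force: [0.4, -0.2, -7.6]
grip_width: 0.0388
```

```bash
python3 - <<'E'
from h import *
g=grab('scene','s3');st([.56,-.042,.085])
a=g['pixels'][160:310,100:300,::-1];cv2.imwrite('pics/s3z.png',cv2.resize(a,(800,600),interpolation=2))
E
```

```text
t 4.0 p [ 473.2 -305.2   84.5] xz yaw(tool x +180) 0.51 ycol [-0.001  0.001 -1.   ] F [ 0.7 -0.5 -7.9] w 39.1
tool delta mm [ -89.1   -0.3 -262.4]
```

View pics/s3z.png

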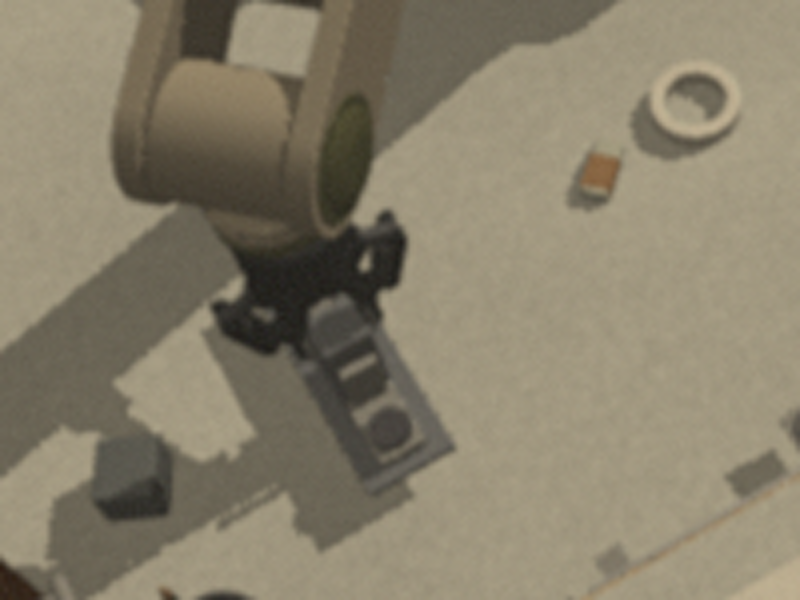

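>>> {"name": "move_arm", "arguments": {
  "targets": [-15, 0, -20, 0, 0.012, 0, -15, 0, -35, 0, 0.012, 0, -15, 0, -35, 0, 0.012, 0, -15, 0, -35, 0, 0, 0, -10, 0, -35, 0, 0, 0]
}}

```text
time_s: 4.62
position: [0.5462, -0.1452, 0.0845]
tool_rot: [[-1.0, -0.001, -0.027], [0.027, 0.0, -1.0], [0.001, -1.0, -0.0]]
ft_force: [1.0, 0.1, -6.7]
grip_width: 0.0387
```

>>> {"name": "move_arm", "arguments": {
  "targets": [-5, 0, -35, 0, 0, 0, -4, 0, -30, 0, 0, 0, 0, 0, -20, 0, 0, 0, 0, 0, -10, 0, 0, 0, 0, 0, 0, 0, 0, 0]
}}

```text
time_s: 5.25
position: [0.5573, -0.0517, 0.085]
tool_rot: [[-1.0, -0.0, -0.027], [0.027, -0.0, -1.0], [0.0, -1.0, 0.0]]
ft_force: [0.3, -0.9, -7.1]
grip_width: 0.0392
```

```bash
python3 - <<'E'
from h import *
g=grab('scene','s4');st([.56,-.040,.0505])
a=g['pixels'][190:340,180:380,::-1];cv2.imwrite('pics/s4z.png',cv2.resize(a,(800,600),interpolation=2))
E
```

```text
t 5.3 p [557.4 -52.3  85. ] xz yaw(tool x +180) -1.57 ycol [-0. -0. -1.] F [ 0.4  0.2 -7.2] w 38.8
tool delta mm [ -2.3  34.5 -12.4]
```

View pics/s4z.png

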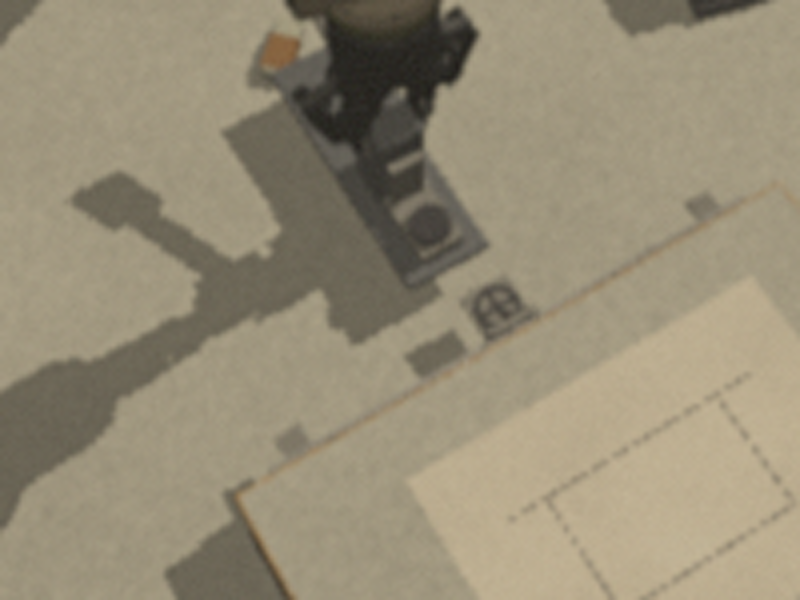

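```bash
python3 - <<'E'
from h import *
for n in('top0','scene0'):
    g=load(n);P=cloud(g);p=g['pixels'].astype(int)
    m=(p[...,0]-p[...,2]>45)&(g['z_map']>0)&(P[...,0]<.5)&(P[...,0]>.3)&(abs(P[...,1]+.05)<.06)
    q=P[m];print(len(q),q.min(0).round(3),q.max(0).round(3))
    q=P[(abs(P[...,0]-.4)<.05)&(abs(P[...,1]+.06)<.03)&(P[...,2]>.007)];print(q.min(0).round(3),q.max(0).round(3))
g=load('s4')
# saddle in s4z: (430,224)/4 ; ring (498,306)/4
S=ray(g,180+430/4,190+224/4,.030+.0345);L=ray(g,180+498/4,190+306/4,.044)
print(S,L, 'post by saddle',S-[.056,-.0015,0])
E
```

```text
123 [ 0.375 -0.076 -0.003] [0.416 0.008 0.018]
[ 0.364 -0.079  0.007] [ 0.416 -0.031  0.018]
65 [ 0.384 -0.077  0.005] [ 0.415 -0.043  0.021]
[ 0.367 -0.082  0.007] [ 0.421 -0.032  0.021]
[ 0.61900269 -0.0544953   0.0645    ] [ 0.69233365 -0.04355144  0.044     ] post by saddle [ 0.56300269 -0.0529953   0.0645    ]
```

>>> {"name": "move_arm", "arguments": {
  "targets": [-6, 0, -5.5, 0, 0, 0, -6, 0, -5.5, 0, 0, 0, 0, 13, 0, 0, 0, 0, 0, 13, 0, 0, 0, 0, 0, 6, 0, 0, 0, 0]
}}

```text
time_s: 5.92
position: [0.5689, -0.0409, 0.0515]
tool_rot: [[-1.0, -0.002, -0.027], [0.027, 0.001, -1.0], [0.002, -1.0, -0.001]]
ft_force: [0.1, -0.1, -7.4]
grip_width: 0.0387
```

```bash
python3 - <<'E'
from h import *
env.observe()
for n in('scene','top'):
    g=grab(n,n+'5')
    a=g['pixels'][:,:,::-1]
    c=a[200:320,220:380] if n=='scene' else a[120:240,240:400]
    cv2.imwrite(f'pics/{n}5z.png',cv2.resize(c,(800,600),interpolation=2))
st([.6307,-.0414,.0515])
E
```

```text
t 6.03 p [569.3 -41.   52.2] xz yaw(tool x +180) -1.57 ycol [-0.001  0.    -1.   ] F [-0.5 -0.6 -7.5] w 38.7
tool delta mm [-61.4   0.6  -1.3]
```

View pics/scene5z.png

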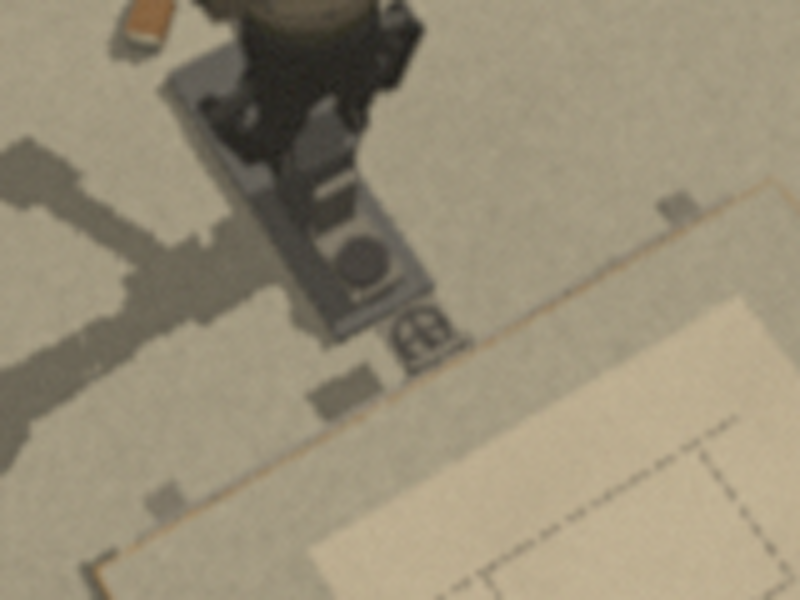

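View pics/top5z.png

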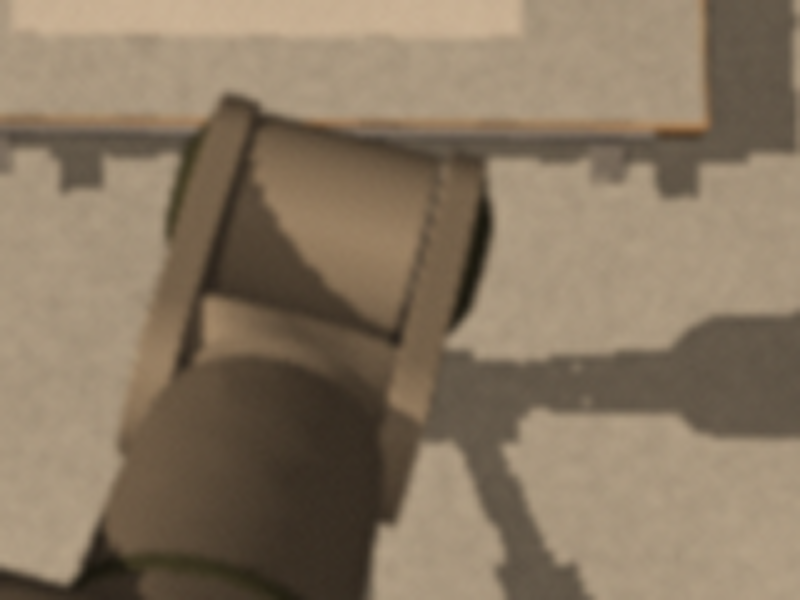

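```bash
cat >> h.py <<'E'
def meas(tag,sad,ring,zs=.031,zr=.0435):
    g=load(tag); im=cv2.cvtColor(g['pixels'],cv2.COLOR_RGB2GRAY); out=[]
    for (u,v),z,th,r in((sad,zs,None,7),(ring,zr,None,9)):
        u,v=int(round(u)),int(round(v)); k=8
        c=cv2.resize(im[v-r:v+r+1,u-r:u+r+1],None,fx=k,fy=k,interpolation=cv2.INTER_CUBIC)
        t,b=cv2.threshold(c,0,255,cv2.THRESH_BINARY_INV+cv2.THRESH_OTSU)
        cs,_=cv2.findContours(b,cv2.RETR_EXTERNAL,cv2.CHAIN_APPROX_NONE)
        cc=max(cs,key=cv2.contourArea); e=cv2.minEnclosingCircle(cc); el=cv2.fitEllipse(cv2.convexHull(cc))
        uv=np.array(el[0]); uv=(uv+.5)/k-.5+[u-r,v-r]
        print(t,'area',cv2.contourArea(cc)/64,'ellipse axes',np.array(el[1])/k,uv.round(2))
        cv2.imwrite(f'pics/m{len(out)}.png',np.hstack([c,b])); out.append(ray(g,*uv,z))
    print(out[0].round(4),out[1].round(4),'diff',((out[1]-out[0])*1e3).round(1)); return out
E
python3 - <<'E'
from h import *
meas('scene5',(292.4,252.4),(304.4,266.4))
a=cv2.imread('pics/m0.png');b=cv2.imread('pics/m1.png')
o=np.zeros((320,320,3),np.uint8);o[:a.shape[0],:a.shape[1]]=a;o[150:150+b.shape[0],:b.shape[1]]=b;cv2.imwrite('pics/mm.png',o)
E
```

```text
88.0 area 116.8515625 ellipse axes [11.06529808 16.17537308] [290.15 253.42]
121.0 area 226.421875 ellipse axes [18.0873661  22.92799377] [303.19 264.96]
[ 0.63   -0.0526  0.031 ] [ 0.6861 -0.0439  0.0435] diff [56.1  8.6 12.5]
```

View pics/mm.png

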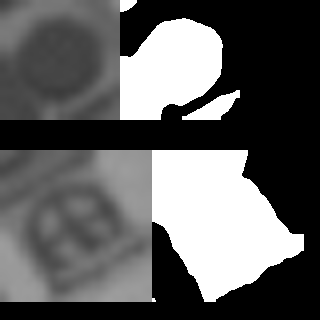

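```bash
python3 - <<'E'
from h import *
g=load('scene5')
S=ray(g,291.94,251.8,.031);L=ray(g,303.94,266.2,.0435);print(S,L,(L-S)*1e3)
S=ray(g,292.4,252.4,.031);L=ray(g,304.4,266.4,.0435);print(S,L,(L-S)*1e3)
# independent: template-free Hough on upsampled
for nm,(u,v),r,rr in(('sad',(292,252),14,(45,60)),('ring',(304,266),14,(45,70))):
    c=cv2.resize(cv2.cvtColor(g['pixels'],cv2.COLOR_RGB2GRAY)[v-r:v+r+1,u-r:u+r+1],None,fx=8,fy=8,interpolation=cv2.INTER_CUBIC)
    h=cv2.HoughCircles(c,cv2.HOUGH_GRADIENT,1,30,param1=60,param2=12,minRadius=rr[0]-10,maxRadius=rr[1])
    if h is not None:
        for x in h[0][:3]: print(nm,(x[:2]+.5)/8-.5+[u-r,v-r],x[2]/8)
E
```

```text
[ 0.62844383 -0.04521791  0.031     ] [ 0.69050846 -0.0442573   0.0435    ] [62.06463101  0.96060718 12.5       ]
[ 0.63082987 -0.04513964  0.031     ] [ 0.69174727 -0.04349021  0.0435    ] [60.91739707  1.64943004 12.5       ]
```

>>> {"name": "move_arm", "arguments": {
  "targets": [-4, 0, -2.2, 0, 0, 0, -12, 0, 0, 0, 0, 0, -12, 0, 0, 0, 0, 0, -12, 0, 0, 0, 0, 0, -10, 0, 0, 0, 0, 0]
}}

```text
time_s: 6.65
position: [0.6207, -0.0402, 0.0529]
tool_rot: [[-1.0, 0.0, -0.027], [0.027, -0.0, -1.0], [-0.0, -1.0, 0.0]]
ft_force: [0.0, 0.3, -7.6]
grip_width: 0.0384
```

>>> {"name": "move_arm", "arguments": {
  "targets": [-6, 0, 0, 0, 0, 0, -4, 0, 0, 0, 0, 0, -1.7, 0, 0, 0, 0, 0, 0, 0, 0, 0, 0, 0, 0, 0, 0, 0, 0, 0]
}}

```text
time_s: 7.28
position: [0.6312, -0.0404, 0.0531]
tool_rot: [[-1.0, -0.0, -0.027], [0.027, 0.0, -1.0], [0.0, -1.0, -0.0]]
ft_force: [0.6, 0.4, -7.5]
grip_width: 0.0389
```

```bash
python3 - <<'E'
from h import *
st([.631,-.0405,.0515])
g=grab('scene','s6');a=g['pixels'][:,:,::-1]
cv2.imwrite('pics/s6z.png',cv2.resize(a[210:300,250:370],(800,600),interpolation=2))
st([.631,-.0405,.0515])
E
```

```text
t 7.28 p [631.2 -40.4  53.1] xz yaw(tool x +180) -1.56 ycol [-0.  0. -1.] F [ 0.6  0.4 -7.5] w 38.9
tool delta mm [0.2 1.6 0.1]
t 7.33 p [631.3 -40.5  53.1] xz yaw(tool x +180) -1.56 ycol [-0.  0. -1.] F [-0.4 -0.1 -7.2] w 38.8
tool delta mm [0.2 1.6 0.1]
```

View pics/s6z.png

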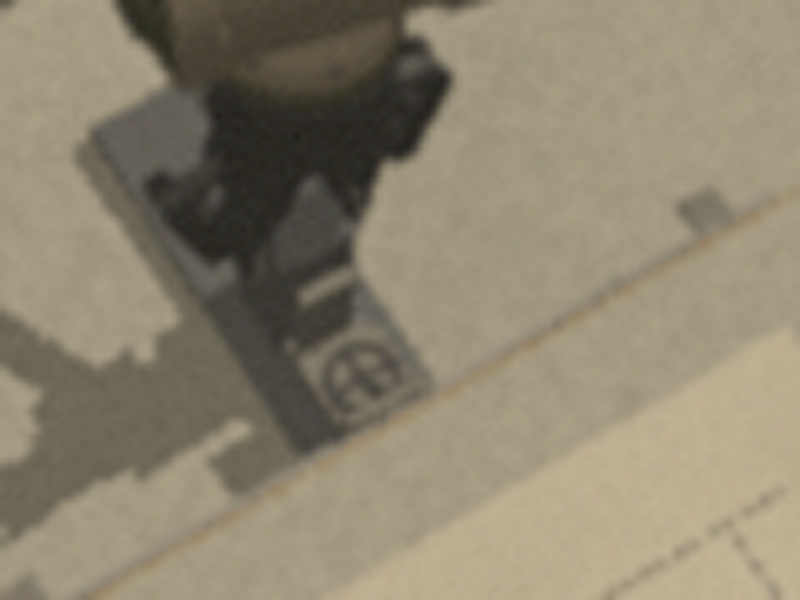

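Ring at (362,375) sits over the toe; saddle hidden beneath. Lower onto the table.

>>> {"name": "move_arm", "arguments": {
  "targets": [0, 1, 0, 0, 0, 0, 0, 1, 0, 0, 0, 0, 0, 0.5, 0, 0, 0, 0, 0, 0, 0, 0, 0, 0, 0, 0, 0, 0, 0, 0]
}}

```text
time_s: 7.95
position: [0.6315, -0.0406, 0.0512]
tool_rot: [[-1.0, 0.001, -0.027], [0.027, -0.0, -1.0], [-0.001, -1.0, 0.0]]
ft_force: [-3.7, -1.1, 3.1]
grip_width: 0.0389
```

>>> {"name": "move_arm", "arguments": {
  "targets": [0, 0, 0, 0, 0, 0, 0, 0, 0, 0, 0, 0, 0, 0, 0, 0, 0, 0, 0, 0, 0, 0, 0, 0, 0, 0, 0, 0, 0, 0],
  "hand": 1
}}

```text
time_s: 8.57
position: [0.6314, -0.0405, 0.0505]
tool_rot: [[-1.0, 0.0, -0.027], [0.027, -0.0, -1.0], [-0.0, -1.0, 0.0]]
ft_force: [0.1, -0.2, 0.4]
grip_width: 0.0857
```

>>> {"name": "move_arm", "arguments": {
  "targets": [0, -10, 0, 0, 0, 0, 0, -25, 0, 0, 0, 0, 0, -30, 0, 0, 0, 0, 0, -35, 0, 0, 0, 0, 0, -20, 0, 0, 0, 0]
}}

```text
time_s: 9.2
position: [0.6319, -0.0405, 0.1734]
tool_rot: [[-1.0, 0.003, -0.027], [0.027, -0.001, -1.0], [-0.003, -1.0, 0.001]]
ft_force: [1.4, 0.4, -1.0]
grip_width: 0.0854
```

>>> {"name": "move_arm", "arguments": {
  "targets": [30, 0, 0, 0, 0, 0, 50, 0, 0, 0, 0, 0, 50, 0, 0, 0, 0, 0, 40, 0, 0, 0, 0, 0, 0, 0, 0, 0, 0, 0],
  "hand": -1
}}

```text
time_s: 9.82
position: [0.4597, -0.0355, 0.1717]
tool_rot: [[-1.0, 0.001, -0.028], [0.028, -0.0, -1.0], [-0.001, -1.0, 0.0]]
ft_force: [0.1, -0.4, 0.2]
grip_width: 0.0001
```

```bash
python3 - <<'E'
from h import *
st([.631,-.0405,.0515])
o=np.zeros((600,800,3),np.uint8)
for n in('scene','top'):
    g=grab(n,n+'7');a=g['pixels'][:,:,::-1]
    c=a[200:300,240:340] if n=='scene' else a[125:225,250:350]
    k=0 if n=='scene' else 400
    o[:400,k:k+400]=cv2.resize(c,(400,400),interpolation=2)
    c=a[100:310,150:430] if n=='scene' else a[90:300,170:450]
    o[400:,k:k+267]=cv2.resize(c,(267,200))
cv2.imwrite('pics/z7.png',o)
E
```

```text
t 9.82 p [459.7 -35.5 171.7] xz yaw(tool x +180) -1.59 ycol [ 0.001 -0.    -1.   ] F [ 0.1 -0.4  0.2] w 0.1
tool delta mm [-171.2  120.3    0.2]
```

View pics/z7.png

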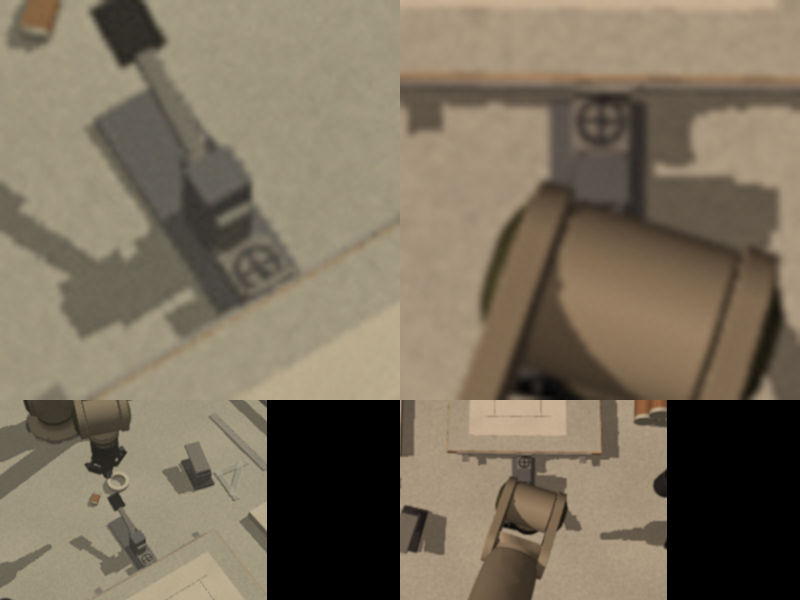

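```bash
python3 - <<'E'
from h import *
g=load('scene7');P=cloud(g);ok=g['z_map']>0
q=P[ok&(P[...,0]>.615)&(P[...,0]<.68)&(abs(P[...,1]+.04)<.04)&(P[...,2]>.088)&(P[...,2]<.1)]
print('post',q.min(0).round(4),q.max(0).round(4))
q=P[ok&(P[...,0]>.44)&(P[...,0]<.56)&(abs(P[...,1]+.04)<.04)&(P[...,2]>.118)&(P[...,2]<.14)]
print('pad',len(q),q.min(0).round(4),q.max(0).round(4),q.mean(0))
q=P[ok&(P[...,0]>.655)&(P[...,0]<.706)&(abs(P[...,1]+.04)<.04)&(P[...,2]>.036)&(P[...,2]<.048)]
print('shoe',q.min(0).round(4),q.max(0).round(4))
m=ok&(P[...,2]>.005)&(P[...,2]<.012)
for x in(.51,.53,.55,.57,.66,.68):
    q=P[m&(abs(P[...,0]-x)<.005)&(abs(P[...,1]+.04)<.06)];print(x,q[:,1].min().round(4),q[:,1].max().round(4))
L=ray(g,240+258/4-.5,200+267/4-.5,.0435);print('ring',L)
t=load('top7');P=cloud(t);m=(P[...,2]>.005)&(P[...,2]<.012)
for x in(.655,.665,.675,.685): q=P[m&(abs(P[...,0]-x)<.004)&(abs(P[...,1]+.04)<.06)];print('t',x,q[:,1].min().round(4),q[:,1].max().round(4))
L=ray(t,250+200/4-.5,125+122/4-.5,.0435);print('ring t',L)
q=P[(P[...,0]>.63)&(P[...,0]<.67)&(abs(P[...,1]+.04)<.04)&(P[...,2]>.088)&(P[...,2]<.1)];print('post t',q.min(0).round(4),q.max(0).round(4))
E
```

```text
post [ 0.6153 -0.0625  0.0881] [ 0.652  -0.0217  0.0997]
pad 182 [ 0.4843 -0.0581  0.1181] [ 0.5382 -0.0181  0.1343] [ 0.50446468 -0.0388301   0.12522843]
shoe [ 0.6567 -0.065   0.0369] [ 0.7052 -0.0234  0.048 ]
0.51 -0.0736 -0.0234
0.53 -0.0724 -0.0047
0.55 -0.0717 0.0197
0.57 -0.0737 -0.0081
0.66 -0.0755 -0.0099
0.68 -0.082 -0.0097
ring [ 0.69073199 -0.04419874  0.0435    ]
t 0.655 -0.0891 -0.0052
t 0.665 -0.0747 -0.0053
t 0.675 -0.0751 -0.0084
t 0.685 -0.0755 -0.0086
ring t [ 0.6857035  -0.04051903  0.0435    ]
post t [ 0.6301 -0.0581  0.0885] [ 0.6457 -0.0198  0.0997]
```

>>> {"name": "move_arm", "arguments": {
  "targets": [-15, 0, 0, 0, 0, 0, -20, 0, 0, 0, 0, 0, -13, 10, 0, 0, 0, 0, 0, 15, 0, 0, 0, 0, 0, 7, 0, 0, 0, 0]
}}

```text
time_s: 10.55
position: [0.5097, -0.037, 0.1369]
tool_rot: [[-1.0, -0.002, -0.027], [0.027, 0.001, -1.0], [0.002, -1.0, -0.001]]
ft_force: [-0.1, 0.1, -0.0]
grip_width: -0.0001
```

```bash
python3 - <<'E'
from h import *
o=np.zeros((600,800,3),np.uint8)
g=grab('scene','s8');a=g['pixels'][:,:,::-1]
cv2.imwrite('pics/s8z.png',cv2.resize(a[160:310,220:420],(800,600),interpolation=2))
st([.5075,-.037,.132])
E
```

```text
t 10.6 p [509.3 -37.  136.6] xz yaw(tool x +180) -1.55 ycol [-0.003  0.001 -1.   ] F [-0.9 -0.3 -1.8] w 0.2
tool delta mm [1.8 4.6 0.1]
```

View pics/s8z.png

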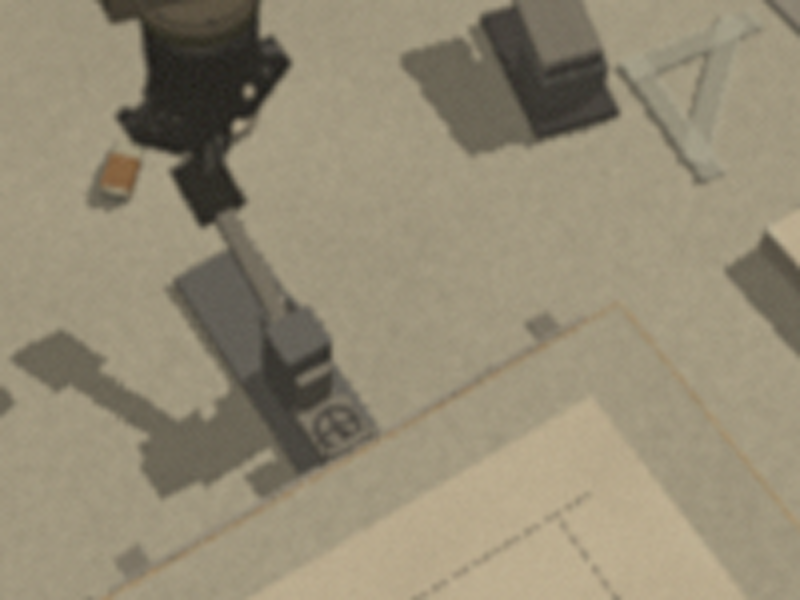

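>>> {"name": "move_arm", "arguments": {
  "targets": [1.5, 5, 0, 0, 0, 0, 1, 6, 0, 0, 0, 0, 1.5, 6, 0, 0, 0, 0, 1.5, 6, 0, 0, 0, 0, 1.5, 6, 0, 0, 0, 0]
}}

```text
time_s: 11.22
position: [0.5023, -0.037, 0.1092]
tool_rot: [[-1.0, 0.0, -0.027], [0.027, -0.0, -1.0], [-0.0, -1.0, 0.0]]
ft_force: [-0.8, -0.5, 0.2]
grip_width: -0.0
```

```bash
python3 - <<'E'
from h import *
g=grab('scene','s9');a=g['pixels'][:,:,::-1]
cv2.imwrite('pics/s9z.png',cv2.resize(a[160:310,220:420],(800,600),interpolation=2))
st([.4995,-.037,.078])
E
```

```text
t 11.28 p [501.8 -36.8 108.4] xz yaw(tool x +180) -1.56 ycol [-0.001  0.    -1.   ] F [ 0.1  0.2 -0.7] w 0.1
tool delta mm [ 2.3 30.4  0.2]
```

View pics/s9z.png

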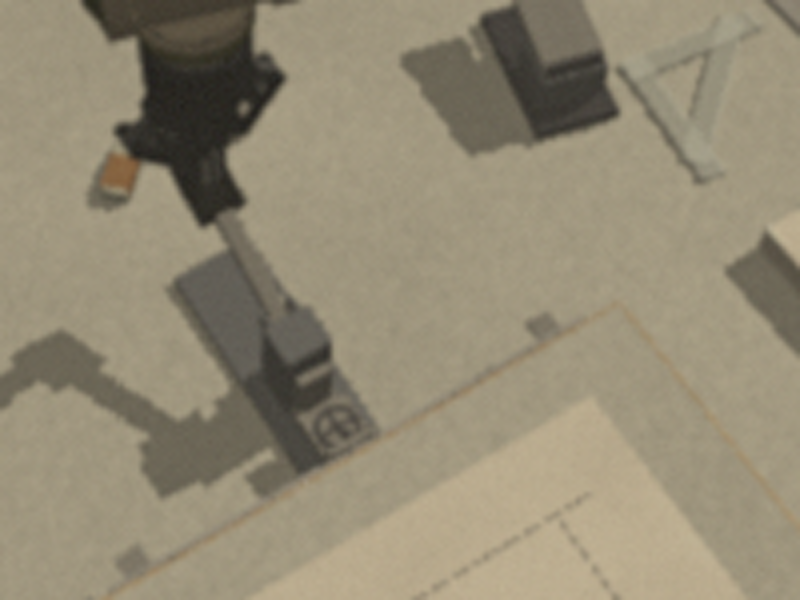

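```bash
python3 - <<'E'
from h import *
for tag in('scene7','s9'):
    g=load(tag);P=cloud(g)
    for x in(.61,.59,.57,.55,.53):
        q=P[(abs(P[...,0]-x)<.006)&(abs(P[...,1]+.040)<.012)&(P[...,2]>.03)]; print(tag,x,len(q),np.median(q[:,2]).round(4) if len(q) else '')
E
```

```text
scene7 0.61 28 0.0884
scene7 0.59 25 0.0946
scene7 0.57 24 0.1005
scene7 0.55 28 0.1086
scene7 0.53 29 0.1155
s9 0.61 26 0.0885
s9 0.59 25 0.0948
s9 0.57 24 0.101
s9 0.55 103 0.3891
s9 0.53 150 0.3527
```

```bash
python3 - <<'E'
from h import *
o=[]
for tag in('scene7','s8','s9'):
    g=load(tag);a=g['pixels'][185:245,245:305,::-1];o.append(cv2.resize(a,(266,400),interpolation=2) if 0 else cv2.resize(a,(266,266),interpolation=2))
cv2.imwrite('pics/c9.png',np.hstack(o))
g=load('s9');P=cloud(g)
for tag in('scene7','s8','s9'):
    P=cloud(load(tag)); print(tag)
    for v in range(196,218,2): print(v,[tuple((P[v,u]*1e3).round(0).astype(int)) for u in range(264,284,4)])
E
```

```text
scene7
196 [(np.int64(396), np.int64(-4), np.int64(-2)), (np.int64(405), np.int64(6), np.int64(1)), (np.int64(411), np.int64(18), np.int64(-1)), (np.int64(417), np.int64(29), np.int64(-2)), (np.int64(425), np.int64(40), np.int64(-1))]
198 [(np.int64(403), np.int64(-8), np.int64(-2)), (np.int64(412), np.int64(2), np.int64(1)), (np.int64(490), np.int64(-25), np.int64(129)), (np.int64(421), np.int64(27), np.int64(-8)), (np.int64(432), np.int64(36), np.int64(0))]
200 [(np.int64(410), np.int64(-12), np.int64(-1)), (np.int64(488), np.int64(-38), np.int64(127)), (np.int64(494), np.int64(-28), np.int64(126)), (np.int64(433), np.int64(20), np.int64(3)), (np.int64(437), np.int64(33), np.int64(-4))]
202 [(np.int64(491), np.int64(-53), np.int64(133)), (np.int64(497), np.int64(-43), np.int64(132)), (np.int64(501), np.int64(-32), np.int64(128)), (np.int64(506), np.int64(-21), np.int64(125)), (np.int64(442), np.int64(29), np.int64(-6))]
204 [(np.int64(495), np.int64(-55), np.int64(129)), (np.int64(500), np.int64(-45), np.int64(127)), (np.int64(506), np.int64(-35), np.int64(127)), (np.int64(510), np
[... 6010 characters left out ...]
(np.int64(449), np.int64(-36), np.int64(0)), (np.int64(521), np.int64(-58), np.int64(123)), (np.int64(524), np.int64(-46), np.int64(117)), (np.int64(530), np.int64(-36), np.int64(115)), (np.int64(477), np.int64(8), np.int64(-1))]
214 [(np.int64(455), np.int64(-39), np.int64(-2)), (np.int64(522), np.int64(-59), np.int64(114)), (np.int64(529), np.int64(-50), np.int64(116)), (np.int64(535), np.int64(-40), np.int64(116)), (np.int64(484), np.int64(3), np.int64(0))]
216 [(np.int64(460), np.int64(-43), np.int64(-3)), (np.int64(468), np.int64(-32), np.int64(-2)), (np.int64(476), np.int64(-22), np.int64(1)), (np.int64(540), np.int64(-43), np.int64(114)), (np.int64(546), np.int64(-33), np.int64(112))]
```

View pics/c9.png

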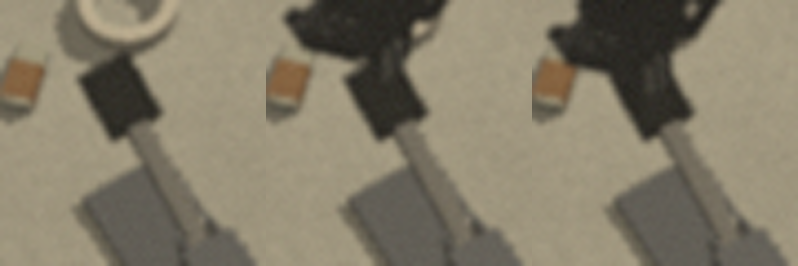

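>>> {"name": "move_arm", "arguments": {
  "targets": [-4, 0, 0, 0, 0, 0, 0, 4, 0, 0, 0, 0, 0, 4, 0, 0, 0, 0, 0, 0, 0, 0, 0, 0, 0, 0, 0, 0, 0, 0]
}}

```text
time_s: 11.9
position: [0.5066, -0.0371, 0.1017]
tool_rot: [[-1.0, 0.001, -0.027], [0.027, -0.0, -1.0], [-0.001, -1.0, 0.0]]
ft_force: [0.4, 0.5, 1.1]
grip_width: 0.0003
```

```bash
python3 - <<'E'
from h import *
g=grab('scene','s10');st()
a=g['pixels'][185:245,245:305,::-1];cv2.imwrite('pics/c10.png',cv2.resize(a,(480,480),interpolation=2))
E
```

```text
t 11.95 p [506.7 -37.1 101.8] xz yaw(tool x +180) -1.56 ycol [ 0.001 -0.    -1.   ] F [0.5 0.4 1.9] w 0.2
```

View pics/c10.png

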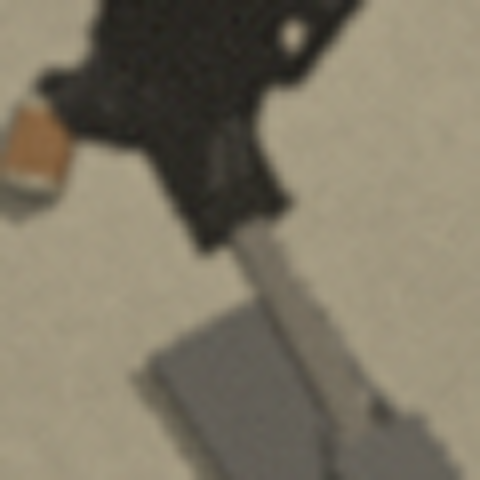

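```bash
cat >> h.py <<'E'
def handle(tag):
    g=load(tag);P=cloud(g).reshape(-1,3)
    q=P[(P[:,0]>.55)&(P[:,0]<.607)&(abs(P[:,1]+.0405)<.008)&(P[:,2]>.04)&(P[:,2]<.125)]
    vx,vz,x0,z0=cv2.fitLine(q[:,[0,2]].astype(np.float32),cv2.DIST_HUBER,0,.001,.001).ravel()
    print(tag,'handle slope',-vz/vx,'n',len(q))
    q=P[(P[:,0]>.72)&(P[:,0]<.76)&(abs(P[:,1]+.04)<.1)&(P[:,2]>.03)&(P[:,2]<.12)];print('board z near front',np.median(q[:,2]).round(4))
E
python3 - <<'E'
from h import *
for t in('scene7','s9','s10'): handle(t)
E
```

```text
scene7 handle slope 0.3703464 n 114
board z near front 0.0551
s9 handle slope 0.37268943 n 112
board z near front 0.0551
s10 handle slope 0.3637686 n 112
board z near front 0.0552
```

>>> {"name": "move_arm", "arguments": {
  "targets": [1.5, 5, 0, 0, 0, 0, 1.5, 5, 0, 0, 0, 0, 1, 5, 0, 0, 0, 0, 1, 5, 0, 0, 0, 0, 1, 5, 0, 0, 0, 0]
}}

```text
time_s: 12.58
position: [0.4999, -0.0369, 0.0764]
tool_rot: [[-1.0, -0.001, -0.027], [0.027, -0.0, -1.0], [0.001, -1.0, 0.0]]
ft_force: [-3.3, -0.2, 7.4]
grip_width: 0.0001
```

```bash
python3 - <<'E'
from h import *
g=grab('scene','s11');st();handle('s11')
cv2.imwrite('pics/c11.png',cv2.resize(g['pixels'][160:310,220:420,::-1],(800,600),interpolation=2))
E
```

```text
t 12.62 p [499.8 -36.8  75.8] xz yaw(tool x +180) -1.56 ycol [-0.001  0.    -1.   ] F [-1.5 -0.4  5. ] w 0.0
s11 handle slope 0.06880499 n 101
board z near front 0.0598
```

View pics/c11.png

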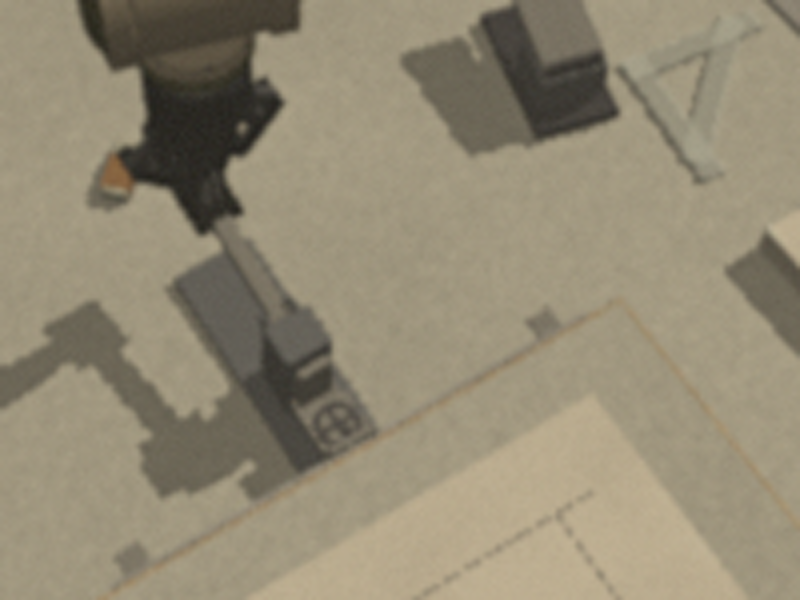

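>>> {"name": "move_arm", "arguments": {
  "targets": [0, 5, 0, 0, 0, 0, 0, 5, 0, 0, 0, 0, 0, 5, 0, 0, 0, 0, 0, 5, 0, 0, 0, 0, 0, 4, 0, 0, 0, 0]
}}

```text
time_s: 13.25
position: [0.4995, -0.0368, 0.0523]
tool_rot: [[-1.0, -0.002, -0.027], [0.027, 0.0, -1.0], [0.002, -1.0, -0.0]]
ft_force: [-5.1, -0.7, 8.0]
grip_width: -0.0005
```

```bash
python3 - <<'E'
from h import *
g=grab('scene','s12');st();handle('s12')
E
```

```text
t 13.3 p [499.5 -36.8  51.9] xz yaw(tool x +180) -1.55 ycol [-0.002  0.    -1.   ] F [-3.8 -0.3  7.5] w -0.5
s12 handle slope -0.060674813 n 93
board z near front 0.0704
```

>>> {"name": "move_arm", "arguments": {
  "targets": [0.5, 3, 0, 0, 0, 0, 0.5, 3, 0, 0, 0, 0, 0, 3, 0, 0, 0, 0, 0, 0, 0, 0, 0, 0, 0, 0, 0, 0, 0, 0]
}}

```text
time_s: 13.92
position: [0.5001, -0.0369, 0.0451]
tool_rot: [[-1.0, 0.003, -0.027], [0.027, -0.001, -1.0], [-0.003, -1.0, 0.001]]
ft_force: [-5.0, 2.0, 20.9]
grip_width: 0.0
```

```bash
python3 - <<'E'
from h import *
g=grab('scene','s13');st();handle('s13')
cv2.imwrite('pics/c13.png',cv2.resize(g['pixels'][160:310,220:420,::-1],(800,600),interpolation=2))
E
```

```text
t 13.97 p [500.1 -36.9  45.1] xz yaw(tool x +180) -1.55 ycol [ 0.003 -0.001 -1.   ] F [-4.7  1.9 21.1] w 0.0
s13 handle slope -0.14591345 n 89
board z near front 0.0737
```

View pics/c13.png

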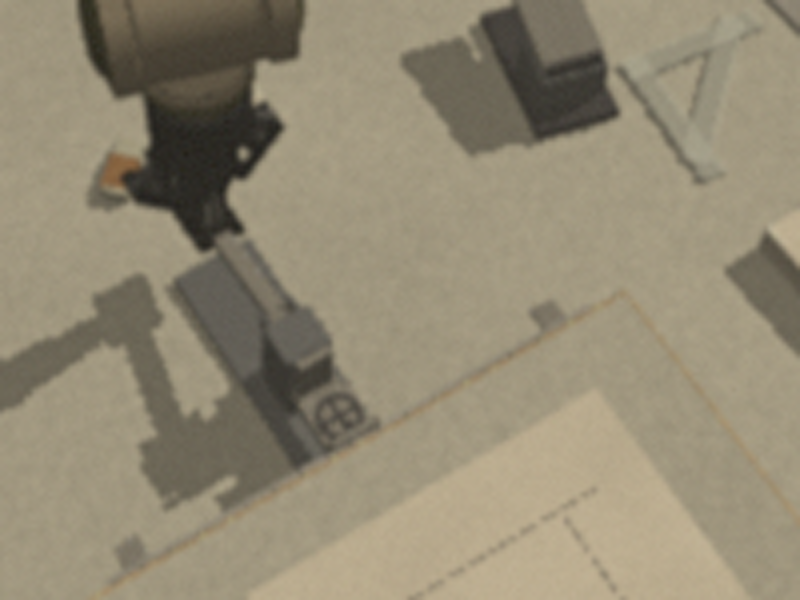

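>>> {"name": "move_arm", "arguments": {
  "targets": [0, -6, 0, 0, 0, 0, 0, -8, 0, 0, 0, 0, 0, -8, 0, 0, 0, 0, -1, -8, 0, 0, 0, 0, -1, -8, 0, 0, 0, 0]
}}

```text
time_s: 14.6
position: [0.5021, -0.037, 0.082]
tool_rot: [[-1.0, 0.002, -0.027], [0.027, -0.0, -1.0], [-0.002, -1.0, 0.0]]
ft_force: [1.8, 0.4, 3.9]
grip_width: -0.0001
```

>>> {"name": "move_arm", "arguments": {
  "targets": [-2, -8, 0, 0, 0, 0, -2, -8, 0, 0, 0, 0, 0, -8, 0, 0, 0, 0, 0, -6, 0, 0, 0, 0, 0, -3, 0, 0, 0, 0]
}}

```text
time_s: 15.22
position: [0.5052, -0.037, 0.1147]
tool_rot: [[-1.0, -0.0, -0.027], [0.027, 0.0, -1.0], [0.001, -1.0, -0.0]]
ft_force: [-0.2, 0.1, 0.2]
grip_width: -0.0001
```

```bash
python3 - <<'E'
from h import *
g=grab('scene','s14');st();handle('s14')
P=cloud(g)
q=P[(P[...,0]>.615)&(P[...,0]<.68)&(abs(P[...,1]+.04)<.04)&(P[...,2]>.088)&(P[...,2]<.1)]
print('post',q.min(0).round(4),q.max(0).round(4))
cv2.imwrite('pics/c14.png',cv2.resize(g['pixels'][160:310,220:420,::-1],(800,600),interpolation=2))
E
```

```text
t 15.28 p [505.4 -37.  114.9] xz yaw(tool x +180) -1.56 ycol [ 0. -0. -1.] F [0.3 0.7 0.7] w -0.4
s14 handle slope 0.39001447 n 115
board z near front 0.055
post [ 0.6153 -0.0625  0.0881] [ 0.652  -0.0216  0.0988]
```

View pics/c14.png

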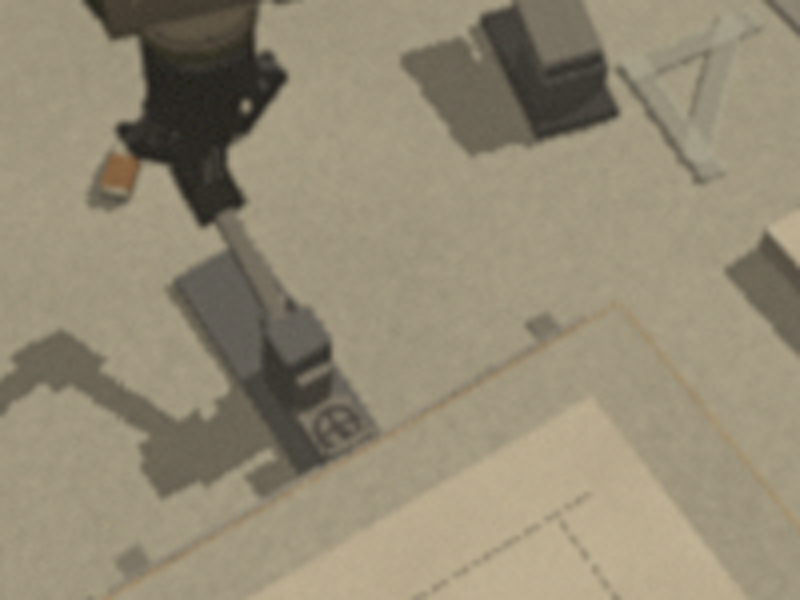

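The board lies down (z 0.055), handle is up, jack is unmoved (post still x≤0.652, y −0.0625..−0.0216). Second stroke.

>>> {"name": "move_arm", "arguments": {
  "targets": [0, 6, 0, 0, 0, 0, 0, 7, 0, 0, 0, 0, 1.5, 6, 0, 0, 0, 0, 1.5, 6, 0, 0, 0, 0, 1.5, 6, 0, 0, 0, 0]
}}

```text
time_s: 15.9
position: [0.5008, -0.0369, 0.0833]
tool_rot: [[-1.0, -0.0, -0.027], [0.027, -0.0, -1.0], [0.0, -1.0, 0.0]]
ft_force: [-2.3, -1.0, 7.2]
grip_width: -0.0
```

>>> {"name": "move_arm", "arguments": {
  "targets": [1.5, 6, 0, 0, 0, 0, 0.5, 6, 0, 0, 0, 0, 0.5, 6, 0, 0, 0, 0, 0, 6, 0, 0, 0, 0, 0, 5, 0, 0, 0, 0]
}}

```text
time_s: 16.52
position: [0.4977, -0.0368, 0.0544]
tool_rot: [[-1.0, -0.001, -0.027], [0.027, 0.0, -1.0], [0.001, -1.0, 0.0]]
ft_force: [-4.9, 0.2, 7.0]
grip_width: 0.0002
```

```bash
python3 - <<'E'
from h import *
g=grab('scene','s15');st();handle('s15')
E
```

```text
t 16.57 p [497.7 -36.8  53.9] xz yaw(tool x +180) -1.55 ycol [-0.002  0.    -1.   ] F [-3.2 -0.1  6.5] w 0.3
s15 handle slope -0.06360104 n 91
board z near front 0.0694
```

>>> {"name": "move_arm", "arguments": {
  "targets": [0.5, 3, 0, 0, 0, 0, 0, 3, 0, 0, 0, 0, 0, 3, 0, 0, 0, 0, 0, 2, 0, 0, 0, 0, 0, 0, 0, 0, 0, 0]
}}

```text
time_s: 17.2
position: [0.4984, -0.0369, 0.0449]
tool_rot: [[-1.0, 0.002, -0.027], [0.027, -0.001, -1.0], [-0.002, -1.0, 0.001]]
ft_force: [-5.8, 1.5, 19.4]
grip_width: 0.0003
```

```bash
python3 - <<'E'
from h import *
g=grab('scene','s16');st();handle('s16')
P=cloud(g)
q=P[(P[...,0]>.615)&(P[...,0]<.68)&(abs(P[...,1]+.04)<.04)&(P[...,2]>.088)&(P[...,2]<.1)]
print('post',q.min(0).round(4),q.max(0).round(4))
cv2.imwrite('pics/c16.png',cv2.resize(g['pixels'],(800,600),interpolation=2)[:,:,::-1])
E
```

```text
t 17.25 p [498.4 -36.9  44.9] xz yaw(tool x +180) -1.55 ycol [ 0.002 -0.001 -1.   ] F [-4.4  1.7 19.7] w 0.3
s16 handle slope -0.16633195 n 90
board z near front 0.0736
post [ 0.6157 -0.0623  0.089 ] [ 0.6602 -0.0218  0.0998]
```

View pics/c16.png

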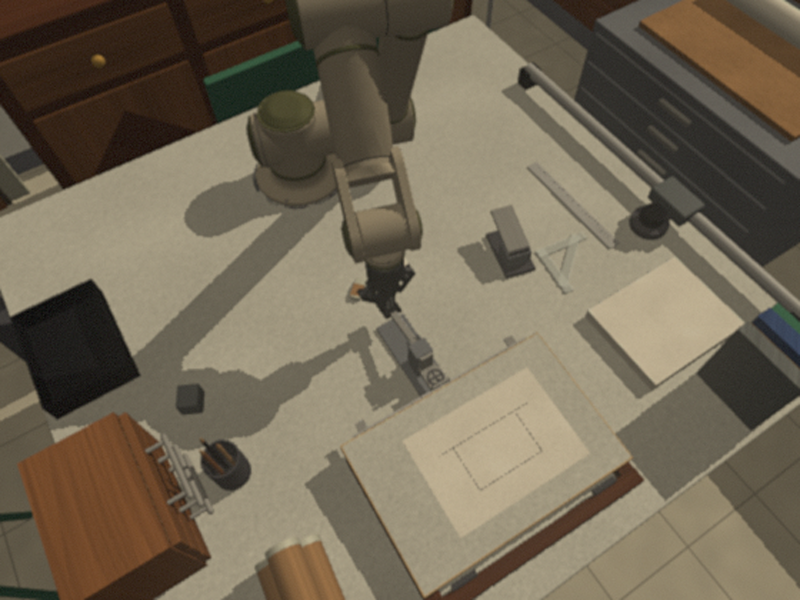

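```bash
python3 - <<'E'
from h import *
for t in('s13','s14','s16'):
    P=cloud(load(t)); q=P[(P[...,0]>.615)&(P[...,0]<.68)&(abs(P[...,1]+.04)<.04)&(P[...,2]>.088)&(P[...,2]<.1)]
    print(t,np.percentile(q[:,0],[50,90,97,99]).round(4),np.median(q[:,1]).round(4))
st(); print(env.close_job()); st()
E
```

```text
s13 [0.6365 0.6561 0.6595 0.66  ] -0.0443
s14 [0.6345 0.6488 0.6504 0.6516] -0.0431
s16 [0.6363 0.6565 0.6597 0.66  ] -0.0434
t 17.25 p [498.4 -36.9  44.9] xz yaw(tool x +180) -1.55 ycol [ 0.002 -0.001 -1.   ] F [-4.4  1.7 19.7] w 0.3
the job is handed in; nothing more can be done
None
the job is handed in; nothing more can be done
```

I set the jack under the lift point, let go of it, did one full trial stroke, pressed the handle fully down again and handed the job in while holding it there.

**Placing:** the camera check after letting go put the saddle within about 1–2 mm of the mark, and the board had not moved. The saddle itself is hidden under the shoe, so I worked out its position from the post. The two cameras disagree with each other by up to about 5 mm in absolute position, so I compared saddle and mark within each camera.

**Trial stroke:** the handle went to its stop at 21 N and the front of the board rose about 18.6 mm. With the handle released, the board lay back down (its top at 55 mm) and the jack's post was where I had placed it.

**Final hold:** the handle is on its stop (measured slope about -0.17, nominal -0.15), held at 19.7 N. The front of the board is up about 18.5 mm, on the jack alone. At hand-in (17.3 s) the bystanders looked where they were in the last picture, judged by eye only.

**Checks that disagreed:**
- The shut fingertips touched the pad about 30 mm lower than I had worked out from the tool description, so I came down in small steps until the force showed contact.
- With the board raised, points from x = 652 to 660 mm showed up at post height in both strokes. In between, with the board down, the post read as it had at placing. I took these as part of the raised toe coming into view, not the jack sliding, but did not check that separately.

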